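Close the watch job boxes and slide them to the finished strip

TASK

Close up the watch repair jobs on the bench: put the lid of its own colour on every job box that is there, press it down until it is fully home all round, and stand each closed box squarely inside its own outlined bay on the brown strip. Any bay will do for any box and the order is up to you, but slide the boxes along the mat, never lift them, because the watch parts are laid out loose inside. Leave the mug, the tool block, the loupe and the white spares case where they are.

Things in the scene. Friction and masses are not known exactly. Their poses are not given: they have to be found in the camera images.
- box_red: Open red plastic job box, watch parts inside: 84 mm (its x) by 60 mm (its y), 32 mm high, 4 mm walls, about 0.25 kg, smooth base that slides easily (friction about 0.25). Origin at the centre of its underside, z up; on the 2 mm green mat it reads z = 0.002. Just inside its mouth (76 x 52 mm) a stiff black rubber seal, pushed down 5 mm by the lid's lip. May be absent (None).
- box_blue: Open blue plastic job box, watch parts inside: 84 mm (its x) by 60 mm (its y), 32 mm high, 4 mm walls, about 0.25 kg, smooth base that slides easily (friction about 0.25). Origin at the centre of its underside, z up; on the 2 mm green mat it reads z = 0.002. Just inside its mouth (76 x 52 mm) a stiff black rubber seal, pushed down 5 mm by the lid's lip. May be absent (None).
- box_yellow: Open yellow plastic job box, watch parts inside: 84 mm (its x) by 60 mm (its y), 32 mm high, 4 mm walls, about 0.25 kg, smooth base that slides easily (friction about 0.25). Origin at the centre of its underside, z up; on the 2 mm green mat it reads z = 0.002. Just inside its mouth (76 x 52 mm) a stiff black rubber seal, pushed down 5 mm by the lid's lip. May be absent (None).
- box_grey: Open grey plastic job box, watch parts inside: 84 mm (its x) by 60 mm (its y), 32 mm high, 4 mm walls, about 0.25 kg, smooth base that slides easily (friction about 0.25). Origin at the centre of its underside, z up; on the 2 mm green mat it reads z = 0.002. Just inside its mouth (76 x 52 mm) a stiff black rubber seal, pushed down 5 mm by the lid's lip. May be absent (None).
- lid_red: Press-on lid of the red box, same colour, 50 g, 27 mm high (not needed if that box is absent): plate 82 (x) x 58 (y) x 4 mm with white labels; under it a rounded lip 9 mm deep, 73 x 49 mm, that enters the box mouth; on it a finger rib 46 mm long (x), 14 mm thick (y), 14 mm high. Origin at the centre of the lip's underside, z up; lying on the mat it reads z = 0.002.
- lid_blue: Press-on lid of the blue box, same colour, 50 g, 27 mm high (not needed if that box is absent): plate 82 (x) x 58 (y) x 4 mm with white labels; under it a rounded lip 9 mm deep, 73 x 49 mm, that enters the box mouth; on it a finger rib 46 mm long (x), 14 mm thick (y), 14 mm high. Origin at the centre of the lip's underside, z up; lying on the mat it reads z = 0.002.
- lid_yellow: Press-on lid of the yellow box, same colour, 50 g, 27 mm high (not needed if that box is absent): plate 82 (x) x 58 (y) x 4 mm with white labels; under it a rounded lip 9 mm deep, 73 x 49 mm, that enters the box mouth; on it a finger rib 46 mm long (x), 14 mm thick (y), 14 mm high. Origin at the centre of the lip's underside, z up; lying on the mat it reads z = 0.002.
- lid_grey: Press-on lid of the grey box, same colour, 50 g, 27 mm high (not needed if that box is absent): plate 82 (x) x 58 (y) x 4 mm with white labels; under it a rounded lip 9 mm deep, 73 x 49 mm, that enters the box mouth; on it a finger rib 46 mm long (x), 14 mm thick (y), 14 mm high. Origin at the centre of the lip's underside, z up; lying on the mat it reads z = 0.002.
- rib_red (a point): Centre of the top of the red lid's rib, 27 mm above the lid's origin. Laid on its box (x along the box's x, either way round) the lid stands 5 mm proud: this point is 55 mm above the box's origin. It takes about 8 N straight down to press it home, where the plate lies on the box's rim, this point is 50 mm above the box's origin, and it stays down.
- rib_blue (a point): Centre of the top of the blue lid's rib, 27 mm above the lid's origin. Laid on its box (x along the box's x, either way round) the lid stands 5 mm proud: this point is 55 mm above the box's origin. It takes about 8 N straight down to press it home, where the plate lies on the box's rim, this point is 50 mm above the box's origin, and it stays down.
- rib_yellow (a point): Centre of the top of the yellow lid's rib, 27 mm above the lid's origin. Laid on its box (x along the box's x, either way round) the lid stands 5 mm proud: this point is 55 mm above the box's origin. It takes about 8 N straight down to press it home, where the plate lies on the box's rim, this point is 50 mm above the box's origin, and it stays down.
- rib_grey (a point): Centre of the top of the grey lid's rib, 27 mm above the lid's origin. Laid on its box (x along the box's x, either way round) the lid stands 5 mm proud: this point is 55 mm above the box's origin. It takes about 8 N straight down to press it home, where the plate lies on the box's rim, this point is 50 mm above the box's origin, and it stays down.
- bay_a: One of four identical bays for finished jobs: a cream outline painted flat on the brown leather strip, inside 112 mm (its x) by 82 mm (its y). Origin at its centre on the mat's surface. Any box may stand in any bay, one to a bay; a bay may stay empty.
- bay_b: One of four identical bays for finished jobs: a cream outline painted flat on the brown leather strip, inside 112 mm (its x) by 82 mm (its y). Origin at its centre on the mat's surface. Any box may stand in any bay, one to a bay; a bay may stay empty.
- bay_c: One of four identical bays for finished jobs: a cream outline painted flat on the brown leather strip, inside 112 mm (its x) by 82 mm (its y). Origin at its centre on the mat's surface. Any box may stand in any bay, one to a bay; a bay may stay empty.
- bay_d: One of four identical bays for finished jobs: a cream outline painted flat on the brown leather strip, inside 112 mm (its x) by 82 mm (its y). Origin at its centre on the mat's surface. Any box may stand in any bay, one to a bay; a bay may stay empty.
- mug: Bystander: cream mug holding pens, 80 mm across, 95 mm high, 175 mm with the pens; origin under its centre. Leave it alone.
- tool_block: Bystander: light wooden block 120 x 55 x 36 mm with watchmaker's tools standing in it, 150 mm high in all; origin under its centre. Leave it alone.
- loupe: Bystander: black eyeglass, a cone 35 mm across and 30 mm high; origin under its centre. Leave it alone.
- spares_case: Bystander: small closed clear plastic case with a white lid, 77 x 57 x 26 mm; origin under its centre. Leave it alone.
There are look-alikes about, which are no part of the job. Leave any turquoise look-alike of the lid_blue alone.

How it is judged:
At the end, for the whole second after the job is handed in: Every box present stands flat on the mat in an outlined bay (centre within 15 mm lengthwise and 12 mm sideways of the bay centre, turned under 0.3 rad), its own-colour lid fully home (within 1.6 mm of the seated height, 4 mm sideways, not cocked), all released and at rest (z of lid_red in the frame of box_red between 0.021 and 0.0246 m and x of lid_red in the frame of box_red between -0.004 and 0.004 m and y of lid_red in the frame of box_red between -0.004 and 0.004 m and angle between the z axis of lid_red and the z axis of box_red, either way round below 0.06 rad and ((x of box_red in the frame of bay_a between -0.015 and 0.015 m and y of box_red in the frame of bay_a between -0.012 and 0.012 m and angle between the x axis of box_red and the x axis of bay_a, either way round below 0.3 rad) or (x of box_red in the frame of bay_b between -0.015 and 0.015 m and y of box_red in the frame of bay_b between -0.012 and 0.012 m and angle between the x axis of box_red and the x axis of bay_b, either way round below 0.3 rad) or (x of box_red in the frame of bay_c between -0.015 and 0.015 m and y of box_red in the frame of bay_c between -0.012 and 0.012 m and angle between the x axis of box_red and the x axis of bay_c, either way round below 0.3 rad) or (x of box_red in the frame of bay_d between -0.015 and 0.015 m and y of box_red in the frame of bay_d between -0.012 and 0.012 m and angle between the x axis of box_red and the x axis of bay_d, either way round below 0.3 rad)) and height (world z) of each of box_red, box_blue, box_yellow, box_grey below 0.006 m and angle between each of box_red, box_blue, box_yellow, box_grey's own z axis and vertical below 0.06 rad and linear speed of each of box_red, lid_red, box_blue, lid_blue, box_yellow, lid_yellow, box_grey, lid_grey below 0.01 m/s and z of lid_blue in the frame of box_blue between 0.021 and 0.0246 m and x of lid_blue in the frame of box_blue between -0.004 and 0.004 m and y of lid_blue in the frame of box_blue between -0.004 and 0.004 m and angle between the z axis of lid_blue and the z axis of box_blue, either way round below 0.06 rad and ((x of box_blue in the frame of bay_a between -0.015 and 0.015 m and y of box_blue in the frame of bay_a between -0.012 and 0.012 m and angle between the x axis of box_blue and the x axis of bay_a, either way round below 0.3 rad) or (x of box_blue in the frame of bay_b between -0.015 and 0.015 m and y of box_blue in the frame of bay_b between -0.012 and 0.012 m and angle between the x axis of box_blue and the x axis of bay_b, either way round below 0.3 rad) or (x of box_blue in the frame of bay_c between -0.015 and 0.015 m and y of box_blue in the frame of bay_c between -0.012 and 0.012 m and angle between the x axis of box_blue and the x axis of bay_c, either way round below 0.3 rad) or (x of box_blue in the frame of bay_d between -0.015 and 0.015 m and y of box_blue in the frame of bay_d between -0.012 and 0.012 m and angle between the x axis of box_blue and the x axis of bay_d, either way round below 0.3 rad)) and z of lid_yellow in the frame of box_yellow between 0.021 and 0.0246 m and x of lid_yellow in the frame of box_yellow between -0.004 and 0.004 m and y of lid_yellow in the frame of box_yellow between -0.004 and 0.004 m and angle between the z axis of lid_yellow and the z axis of box_yellow, either way round below 0.06 rad and ((x of box_yellow in the frame of bay_a between -0.015 and 0.015 m and y of box_yellow in the frame of bay_a between -0.012 and 0.012 m and angle between the x axis of box_yellow and the x axis of bay_a, either way round below 0.3 rad) or (x of box_yellow in the frame of bay_b between -0.015 and 0.015 m and y of box_yellow in the frame of bay_b between -0.012 and 0.012 m and angle between the x axis of box_yellow and the x axis of bay_b, either way round below 0.3 rad) or (x of box_yellow in the frame of bay_c between -0.015 and 0.015 m and y of box_yellow in the frame of bay_c between -0.012 and 0.012 m and angle between the x axis of box_yellow and the x axis of bay_c, either way round below 0.3 rad) or (x of box_yellow in the frame of bay_d between -0.015 and 0.015 m and y of box_yellow in the frame of bay_d between -0.012 and 0.012 m and angle between the x axis of box_yellow and the x axis of bay_d, either way round below 0.3 rad)) and z of lid_grey in the frame of box_grey between 0.021 and 0.0246 m and x of lid_grey in the frame of box_grey between -0.004 and 0.004 m and y of lid_grey in the frame of box_grey between -0.004 and 0.004 m and angle between the z axis of lid_grey and the z axis of box_grey, either way round below 0.06 rad and ((x of box_grey in the frame of bay_a between -0.015 and 0.015 m and y of box_grey in the frame of bay_a between -0.012 and 0.012 m and angle between the x axis of box_grey and the x axis of bay_a, either way round below 0.3 rad) or (x of box_grey in the frame of bay_b between -0.015 and 0.015 m and y of box_grey in the frame of bay_b between -0.012 and 0.012 m and angle between the x axis of box_grey and the x axis of bay_b, either way round below 0.3 rad) or (x of box_grey in the frame of bay_c between -0.015 and 0.015 m and y of box_grey in the frame of bay_c between -0.012 and 0.012 m and angle between the x axis of box_grey and the x axis of bay_c, either way round below 0.3 rad) or (x of box_grey in the frame of bay_d between -0.015 and 0.015 m and y of box_grey in the frame of bay_d between -0.012 and 0.012 m and angle between the x axis of box_grey and the x axis of bay_d, either way round below 0.3 rad))); the robot touches nothing.
It fails at once if a box is lifted off the mat (more than 10 mm) (height (world z) of any of box_red, box_blue, box_yellow, box_grey above 0.012 m).
It fails at once if a box is tipped (angle between any of box_red, box_blue, box_yellow, box_grey's own z axis and vertical above 0.3 rad).
It fails at once if the mug, tool block, loupe or spares case is disturbed (moved more than 25 mm) (distance of any of mug, tool_block, loupe, spares_case from where it was at the start of the episode above 0.025 m).
Of box_red, box_blue, box_yellow, box_grey only 3 to 4 are there at a start; the rules pass over those that are not, and their reading is None.
At some moment in a run one of box_red, box_blue, box_yellow, box_grey may be knocked a few centimetres aside while the robot is not near it.
Once in a run the grip may slacken for a moment while it holds something.
It also fails if it takes over 210 s, if anything falls off the work surface, if the arm or the gripper's body presses on something with over 40 N, if the wrist force passes 120 N, or if a joint passes its speed limit or range.

ROBOT

A 6-joint arm with a two-finger parallel gripper is mounted at the origin on the work surface. World frame = base frame: x ahead of the robot, y to its left, z up, the work surface at z = 0. Lengths are in m, angles in rad, forces in N, time in s.
With the tool pointing down it reaches from about 0.275 to 0.75 m from the base axis. Payload 10.2 kg.
Tool frame: the origin (TCP) lies midway between the tips of the shut fingers; the grasp point (between the pads) lies hold_point_z behind it (hold_point_z is the distance from the TCP to the grasp point, in m); z points along the fingers, y is the line along which they close (so a half turn about z gives the same grasp; the last joint's range is limited). The gripper opens to 88 mm and grips with 3 to 60 N. Pads are 18 mm wide; open, the fingers measure 123 mm over their backs; the gripper's body (75 mm by 187 mm) begins 45 mm behind the grasp point.
Start: joints at [1.114, 0.313, 1.498, -0, 1.331, -0.223], TCP at [0.122, 0.511, 0.239] pointing down, gripper open.
Joint ranges: [-2.94, 2.94], [-0.97, 2.17], [0.19, 2.56], [-1.23, 4.37], [0.02, 3.11], [-2.88, 2.88]. Speed limits (rad/s): [2.39, 2.39, 3.01, 3.14, 3.14, 3.14].

INTERFACE

Orientations are given as a 3x3 rotation matrix whose columns are the frame's x, y, z axes.
In Python, from cell import * gives the robot as it stands.
- The arm moves only by the tool servo_tool, never from a script. Its argument "rows" is one flat list of numbers, 5 for each row, row after row: the shift along the tool's x, y, z scaled (see below), then the turn about the tool's z scaled (see below), then the opening, from 0 (shut) to 1 (fully open). A call has 1 to 20 rows; each row is the pose to reach, as a shift and turn from the pose commanded when the call began, along the tool's axes at that moment; what a row does not reach only later rows make up. The controller multiplies each number of a shift by 0.4 m and each number of a turn by 120 degrees. A row lasts 1/12 s, in which the tool goes at most 41.7 mm and 7.16 degrees, less where a joint would pass 70% of its speed; a pose out of reach is approached as far as the arm can. A call with a number of a shift or a turn outside -1 to 1 is refused whole. A call with a gripper value outside its range is refused whole. The fingers move at their own pace and stop on an object; "newtons" is the grip in N (left out, the last holds). Time passes only in rows, so rows that repeat a pose let the fingers close. It gives the time, the measured TCP pose, the force, the opening and the grip force at its end, in the units of the state.
- sense(): the state, without advancing time (a new reading comes with each control period).
- read_camera(name): name is "scene" or "top" or "wrist"; returns a dict with "image" (400x640x3 uint8, red, green, blue), "fx", "fy", "cx", "cy" (pixels), "rvec" (rotation vector, rad) and "tvec" (3), from world to camera coordinates, as OpenCV has them; the wrist camera has in their place "T_tool_cam" (4x4, takes a point from camera to tool coordinates, whose origin is the TCP and whose axes are the flange's). Camera axes: x right, y down, z forward; pixel columns grow to the right and rows downward; lengths in m; the calibration is good to about 2 mm. A picture is of the moment at which its call begins: read the wrist's pose just before it. There is no depth.
- job_done(): hands the job in; it is judged then, once.
The state is a dict: "time_s": time; "q": joint angles; "qvel": joint speeds; "tau": joint torques, N m; "eef_pos": TCP position; "eef_rot": TCP orientation; "wrist_force": force on the tool from outside, world axes, zero at the start; "ft_torque": the same for the moment, N m; "gripper_width": finger opening in m; "grasp_force": force on a finger pad.
Only numpy, scipy, OpenCV 4.12 (cv2) and the standard library are available. Lean on these libraries where they do the work, as an engineer would, in place of code of your own. Each camera call takes 0.05 s, during which the arm holds its last target. There are 200 camera calls.

## Working session

There is one attempt and no reset: what is moved stays moved. The work goes in short steps, Python scripts to look and compute and a tool call to move; the robot and the scene stay as the last step left them, time stands still between calls to the robot, and variables do not carry over. Pictures are saved under pics/ and viewed, at most 14 in all, crops included, and the job is handed in when it is done.

Besides the shell and the picture viewer there is one more tool, called after "Emit:" by a JSON object that holds its "api" and its "payload", one argument or row to a line. servo_tool: Moves the arm, as the interface text tells. Shifts and turns lie within -1 to 1; 1 stands for 0.4 m of shift or 120 degrees of turn. Its arguments: {"type":"object","properties":{"rows":{"type":"array","items":{"type":"number"}},"newtons":{"type":"number"}},"required":["rows"]}

```bash
ls; mkdir -p pics; python3 - <<'E'
from cell import *
import cv2
s=sense(); print({k:s[k] for k in('time_s','eef_pos','eef_rot','gripper_width','wrist_force')}); print([k for k in s if 'hold' in k])
try: print(hold_point_z)
except Exception as e: print(e)
for n in('top','scene'):
    c=read_camera(n); print(n,{k:c[k] for k in c if k!='image'})
    cv2.imwrite(f'pics/{n}0.png',cv2.cvtColor(c['image'],cv2.COLOR_RGB2BGR))
c=read_camera('wrist'); print(c['T_tool_cam'],c['fx'])
E
```

```text
pics
{'time_s': 0.0, 'eef_pos': array([0.12154468, 0.51048502, 0.23818901]), 'eef_rot': array([[-9.72794715e-01,  2.31668193e-01, -5.39188754e-04],
       [ 2.31668666e-01,  9.72794118e-01, -1.11006462e-03],
       [ 2.67352983e-04, -1.20477814e-03, -9.99999239e-01]]), 'gripper_width': 0.08825437306631095, 'wrist_force': array([ 0.29709878, -0.60075659, -0.00386383])}
[]
0.0187
top {'fx': 514.7597008140642, 'fy': 514.7597008140642, 'cx': 318.1273503070808, 'cy': 202.94229394503685, 'rvec': array([ 2.10362036, -2.14576565,  0.15279825]), 'tvec': array([0.02414428, 0.50486997, 1.63440787])}
scene {'fx': 367.73000599532975, 'fy': 367.73000599532975, 'cx': 324.72818736371073, 'cy': 201.16929236422231, 'rvec': array([ 1.57995039,  1.9418266 , -0.84311844]), 'tvec': array([ 0.1235631 , -0.30733338,  1.38458168])}
[[-5.72661783e-04 -9.46407676e-01 -3.22973966e-01  8.45751304e-02]
 [ 9.99999641e-01 -7.43733655e-04  4.06266997e-04 -2.82663590e-04]
 [-6.24700813e-04 -3.22973618e-01  9.46407762e-01 -1.46377056e-01]
 [ 0.00000000e+00  0.00000000e+00  0.00000000e+00  1.00000000e+00]] 305.7977993371352
```

View pics/top0.png

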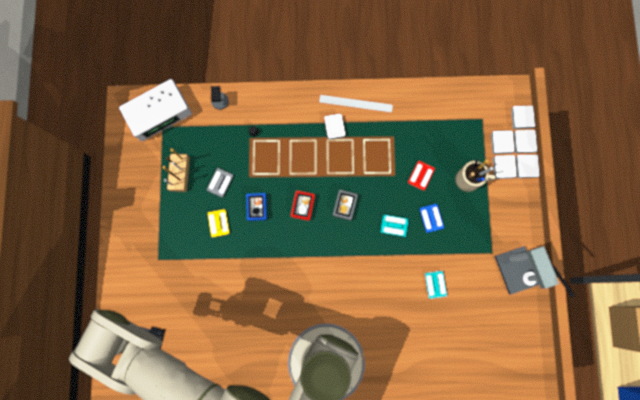

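View pics/scene0.png

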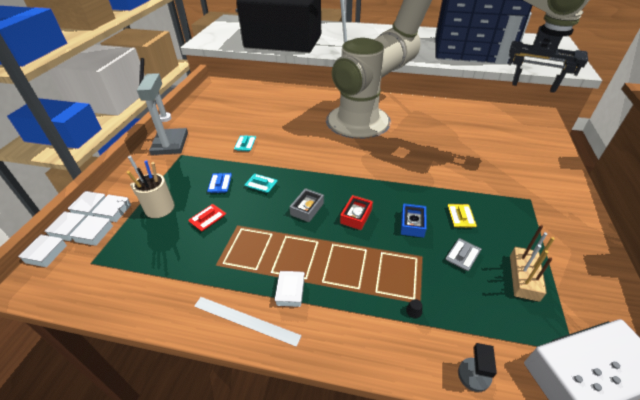

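```bash
cat > h.py <<'E'
from cell import *
import cv2, numpy as np
HSV={'red':[((0,130,60),(8,255,255)),((172,130,60),(180,255,255))],'blue':[((106,130,40),(128,255,255))],
     'yellow':[((22,130,80),(34,255,255))],'turq':[((82,100,60),(96,255,255))]}
def grab(n):
    s=sense(); c=read_camera(n); im=c['image']
    if n=='wrist':
        T=np.eye(4); T[:3,:3]=s['eef_rot']; T[:3,3]=s['eef_pos']; M=T@c['T_tool_cam']; R=M[:3,:3]; o=M[:3,3]
    else:
        R=cv2.Rodrigues(c['rvec'])[0].T; o=-R@c['tvec']
    return im,(c['fx'],c['fy'],c['cx'],c['cy'],R,o)
def rays(px,K):
    px=np.atleast_2d(px).astype(float); d=np.c_[(px[:,0]-K[2])/K[0],(px[:,1]-K[3])/K[1],np.ones(len(px))]@K[4].T
    return d/np.linalg.norm(d,axis=1)[:,None]
def plane(px,K,z):
    d=rays(px,K); return (K[5]+d*((z-K[5][2])/d[:,2])[:,None])[:,:2]
def proj(P,K):
    c=(np.atleast_2d(P)-K[5])@K[4]; return np.c_[K[0]*c[:,0]/c[:,2]+K[2],K[1]*c[:,1]/c[:,2]+K[3]]
def tri(a,Ka,b,Kb):
    d=[rays(a,Ka)[0],rays(b,Kb)[0]]; A=sum(np.eye(3)-np.outer(v,v) for v in d)
    return np.linalg.solve(A,sum((np.eye(3)-np.outer(v,v))@K[5] for v,K in zip(d,(Ka,Kb))))
def mask(im,col):
    h=cv2.cvtColor(im,cv2.COLOR_RGB2HSV)
    if col=='grey': return cv2.inRange(h,(0,0,55),(180,60,170))
    return sum(cv2.inRange(h,np.array(a),np.array(b)) for a,b in HSV[col])
def blobs(m,amin,k=5):
    m=cv2.morphologyEx(m,cv2.MORPH_CLOSE,np.ones((k,k)))
    cs=cv2.findContours(m,cv2.RETR_EXTERNAL,cv2.CHAIN_APPROX_NONE)[0]
    return sorted([c for c in cs if cv2.contourArea(c)>amin],key=lambda c:-cv2.contourArea(c))
def rect(c,K,z):
    "centre, long, short (mm), yaw deg of the long side (-90..90) of a contour seen on plane z"
    w=plane(cv2.convexHull(c)[:,0],K,z); (x,y),(a,b),t=cv2.minAreaRect((w*1000).astype(np.float32))
    if a<b: a,b,t=b,a,t+90
    return np.array([x,y])/1000,a,b,(t+90)%180-90
def save(im,name,scale=1): cv2.imwrite('pics/'+name,cv2.cvtColor(cv2.resize(im,None,fx=scale,fy=scale),cv2.COLOR_RGB2BGR))
E
python3 - <<'E'
from h import *
im,K=grab('top'); im2,K2=grab('scene')
def show(n,m,z,am,f=lambda c:True):
    for c in blobs(m,am):
        M=cv2.moments(c); p=np.array([M['m10'],M['m01']])/M['m00']
        if 160<p[0]<490 and 120<p[1]<300:
            r=rect(c,K,z); print(n,p.round(1),r[0].round(4),np.round(r[1:],1))
for n in ('red','blue','yellow','turq','grey'): show(n,mask(im,n),.02,60)
h=cv2.cvtColor(im,cv2.COLOR_RGB2HSV); print('wood/strip hsv',h[157,265],h[157,251],h[141,265], 'greyl',h[181,213],'greybox',h[192,345],h[205,334])
# bays: brown interior
m=cv2.inRange(h,(0,60,40),(20,200,140)); m[:135]=0;m[180:]=0;m[:,:245]=0;m[:,400:]=0
for c in blobs(m,300,1):
    r=rect(c,K,.002); print('bay',r[0].round(4),np.round(r[1:],1))
# heights by two views: lids/boxes
g=lambda im,n,b:[np.array(cv2.minEnclosingCircle(c)[0]) for c in blobs(mask(im,n),b)]
for n in('red','blue','grey'):
    A=[p for p in g(im,n,60) if 160<p[0]<490 and 160<p[1]<240]; B=[p for p in g(im2,n,60) if 180<p[0]<480 and 160<p[1]<270]
    for a in A:
        for b in B:
            P=tri(a,K,b,K2)
            if np.abs(proj(P,K)-a).max()<3: print(n,P.round(3))
E
```

```text
red [302.4 205.1] [0.5031 0.0665] [ 93.   68.3 -12.8]
red [421.  175.6] [ 0.5954 -0.3281] [ 88.4  64.6 -28.4]
blue [256.4 206.5] [0.5018 0.2187] [89.4 66.4  2.9]
blue [429.1 218.4] [ 0.4521 -0.3543] [83.8 62.8 13.8]
yellow [220.3 222.4] [0.4503 0.3459] [88.5 66.1 10.2]
turq [302.9 208. ] [ 0.5578 -0.    ] [1075.2  439.8   89.8]
turq [425.7 150.9] [ 0.6569 -0.3592] [217.6 181.8  21.7]
turq [469.1 132.6] [ 0.7139 -0.4797] [128.2 115.3  -1.5]
turq [297.5 130.3] [0.7612 0.0969] [220.1  35.1  88.5]
turq [393.7 128. ] [ 0.7542 -0.2456] [121.5  45.5  88.5]
turq [435.7 284.1] [ 0.2377 -0.3564] [79.6 55.6  7. ]
turq [365.5 127.9] [ 0.7584 -0.1514] [47.  35.  88.5]
grey [345.  204.5] [ 0.5022 -0.0738] [ 92.   67.1 -16.6]
grey [471.4 176.9] [ 0.6137 -0.5376] [214.7 114.1 -44.3]
grey [219.6 182.1] [0.5871 0.3424] [ 87.7  65.3 -24.7]
grey [165.  122.5] [0.8459 0.5655] [203.4 157.5 -60.8]
grey [256.  206.4] [0.503  0.2202] [67.2 39.9  0.2]
grey [296.9 205.8] [0.5121 0.0731] [ 82.5  58.3 -11.4]
wood/strip hsv [ 12 173 159] [ 13 167 160] [ 17  83 202] greyl [  0   0 254] greybox [ 94  16 115] [82 91 87]
red [0.504 0.067 0.017]
red [ 0.597 -0.331  0.009]
blue [0.502 0.221 0.014]
blue [ 0.454 -0.357  0.008]
grey [ 0.502 -0.073  0.015]
grey [0.588 0.346 0.007]
grey [0.501 0.221 0.023]
grey [0.509 0.065 0.029]
```

```bash
cat >> h.py <<'E'
def go(x,y,z,psi):
    "row numbers (shift, turn scaled) from the present pose to TCP x,y,z with tool-x heading psi deg"
    s=sense(); R=s['eef_rot']; d=R.T@(np.array([x,y,z])-s['eef_pos'])/.4
    t=-(psi-np.degrees(np.arctan2(R[1,0],R[0,0]))); t=(t+180)%360-180
    print('row',d.round(4),round(t/120,4))
def hover(x,y,z,psi):
    a=np.radians(psi); go(x-.0846*np.cos(a),y-.0846*np.sin(a),z,psi)
E
python3 - <<'E'
from h import *
hover(.5875,.344,.16,65)
im,K=grab('top'); h=cv2.cvtColor(im,cv2.COLOR_RGB2HSV)
m=cv2.inRange(h,(12,20,175),(32,130,255)); m[:134]=0;m[182:]=0;m[:,:244]=0;m[:,402:]=0
cs,hi=cv2.findContours(m,cv2.RETR_CCOMP,cv2.CHAIN_APPROX_NONE)
for c,q in zip(cs,hi[0]):
    if cv2.contourArea(c)>400:
        r=rect(c,K,.002); print('bay',q[3],r[0].round(4),np.round(r[1:],1))
E
```

```text
row [-1.187  -0.3424  0.1963] 0.8467
bay -1 [ 0.6701 -0.0619] [122.2  94.7  -1.2]
bay 0 [ 0.6717 -0.0619] [111.5  81.4  -1.3]
bay -1 [0.6731 0.0654] [122.7  92.1  -1. ]
bay 2 [0.673  0.0653] [108.7  78.4  -0.9]
bay -1 [0.6744 0.1893] [126.   95.6  -0.3]
bay 4 [0.6743 0.1893] [113.1  82.   -0.3]
bay -1 [ 0.6695 -0.1855] [125.9  95.4   0. ]
bay 6 [ 0.6688 -0.1868] [111.6  80.8  -1.9]
```

Emit:
{"api": "servo_tool", "payload": {
  "rows": [-0.6, -0.17, 0.0, 0.42, 0.7, -0.6, -0.17, 0.0, 0.42, 0.7, -0.6, -0.17, 0.0, 0.42, 0.7, -0.6, -0.17, 0.0, 0.42, 0.7, -0.6, -0.17, 0.0, 0.42, 0.7, -0.6, -0.17, 0.0, 0.42, 0.7, -0.6, -0.17, 0.0, 0.42, 0.7]
}}

```text
time_s: 0.88
eef_pos: [0.3444, 0.3857, 0.2384]
eef_rot: [[-0.435, 0.901, 0.001], [0.901, 0.435, -0.001], [-0.001, 0.001, -1.0]]
wrist_force: [0.4, -0.3, -0.3]
gripper_width: 0.0619
grasp_force: 0.0
```

```bash
python3 -c "
from h import *
print(sense()['eef_pos']);hover(.5875,.344,.16,65)"
```

```text
[0.3444348  0.38574307 0.23841042]
row [-0.4917  0.3379  0.1969] 0.4231
```

Emit:
{"api": "servo_tool", "payload": {
  "rows": [-0.49, 0.34, 0.2, 0.423, 0.7, -0.49, 0.34, 0.2, 0.423, 0.7, -0.49, 0.34, 0.2, 0.423, 0.7, -0.49, 0.34, 0.2, 0.423, 0.7, -0.49, 0.34, 0.2, 0.423, 0.7, -0.49, 0.34, 0.2, 0.423, 0.7, -0.49, 0.34, 0.2, 0.423, 0.7, -0.49, 0.34, 0.2, 0.423, 0.7, -0.49, 0.34, 0.2, 0.423, 0.7]
}}

```text
time_s: 1.63
eef_pos: [0.5482, 0.2742, 0.1586]
eef_rot: [[0.409, 0.913, -0.001], [0.913, -0.409, 0.0], [-0.0, -0.0, -1.0]]
wrist_force: [0.2, 0.3, -0.1]
gripper_width: 0.0616
grasp_force: 0.0
```

```bash
cat >> h.py <<'E'
def look(col,z,name=None,sc=1,amin=1500):
    im,K=grab('wrist'); s=sense(); R=s['eef_rot']
    print('tcp',s['eef_pos'].round(4),'psi',round(np.degrees(np.arctan2(R[1,0],R[0,0])),2),'t',s['time_s'],'F',s['wrist_force'].round(1),'w',round(s['gripper_width'],4))
    for c in blobs(mask(im,col),amin,9)[:4]:
        x,y,w,h=cv2.boundingRect(c); r=rect(c,K,z)
        print(col,'px',(x,y,w,h),r[0].round(4),np.round(r[1:],1))
    if name: save(im,name,sc)
    return im,K
E
python3 -c "
from h import *
im,K=look('grey',.015,'g1.png')"
```

```text
tcp [0.5479 0.2747 0.1591] psi 65.96 t 1.6833 F [-0.1  1.1  0.9] w 0.0614
grey px (0, 222, 640, 178) [0.4948 0.1192] [788.  247.2 -24.2]
grey px (521, 113, 60, 39) [0.764  0.2336] [ 54.9  34.5 -22.5]
```

View pics/g1.png

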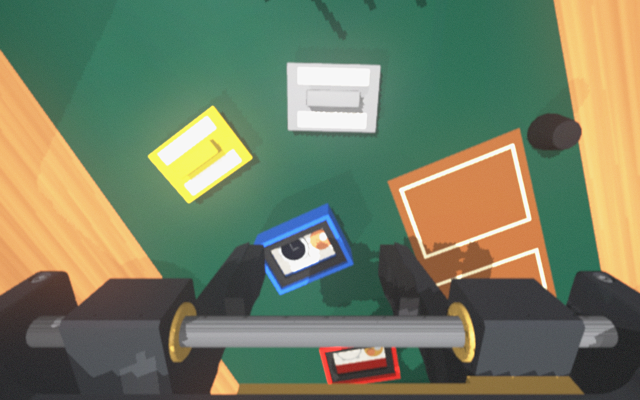

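```bash
sed -i "s/(0,0,55),(180,60,170)/(0,0,70),(180,55,255)/" h.py; cat >> h.py <<'E'
def lookr(col,z,rows=(0,215),amin=1500):
    im,K=grab('wrist'); s=sense(); R=s['eef_rot']; psi=np.degrees(np.arctan2(R[1,0],R[0,0]))
    print('tcp',s['eef_pos'].round(4),'psi',round(psi,2),'t',round(s['time_s'],2))
    m=mask(im,col); m[:rows[0]]=0; m[rows[1]:]=0
    for c in blobs(m,amin,9)[:3]:
        r=rect(c,K,z); d=np.r_[r[0],z]-s['eef_pos']
        print(col,'px',cv2.boundingRect(c),'world',r[0].round(4),np.round(r[1:],1),'tool',(R.T@d).round(4))
    return im,K
E
python3 -c "
from h import *
lookr('grey',.015)"
```

```text
tcp [0.5478 0.275  0.1594] psi 65.97 t 1.73
grey px (287, 62, 95, 73) world [0.5901 0.3434] [ 84.1  61.  -25.6] tool [0.0796 0.0107 0.1445]
```

```bash
python3 -c "
from h import *
go(.5901,.3434,.06,64.4)"
```

```text
row [0.1992 0.0268 0.2487] 0.0131
```

Emit:
{"api": "servo_tool", "payload": {
  "rows": [0.2, 0.027, 0.249, 0.013, 0.7, 0.2, 0.027, 0.249, 0.013, 0.7, 0.2, 0.027, 0.249, 0.013, 0.7, 0.2, 0.027, 0.249, 0.013, 0.7, 0.2, 0.027, 0.249, 0.013, 0.7, 0.2, 0.027, 0.28, 0.013, 0.7, 0.2, 0.027, 0.31, 0.013, 0.7, 0.2, 0.027, 0.33, 0.013, 0.7, 0.2, 0.027, 0.35, 0.013, 0.7, 0.2, 0.027, 0.35, 0.013, 0.7],
  "newtons": 25
}}

```text
time_s: 2.57
eef_pos: [0.5905, 0.342, 0.0174]
eef_rot: [[0.436, 0.9, -0.002], [0.9, -0.436, -0.001], [-0.002, -0.001, -1.0]]
wrist_force: [0.1, -0.3, -0.4]
gripper_width: 0.0617
grasp_force: 0.0
```

```bash
python3 -c "
from h import *
look('grey',.015,'g2.png')"
```

```text
tcp [0.5909 0.3422 0.0183] psi 64.14 t 2.6167 F [ 0.  -0.6  0.2] w 0.0616
grey px (179, 202, 286, 154) [0.582  0.3255] [174.4 100.8 -25.5]
grey px (25, 278, 607, 122) [0.5738 0.2833] [383.8  92.9 -25.8]
grey px (452, 278, 166, 98) [0.6838 0.2416] [104.5  71.9 -25.9]
grey px (88, 0, 85, 62) [0.567  0.4799] [27.3 25.7 -7.5]
```

View pics/g2.png

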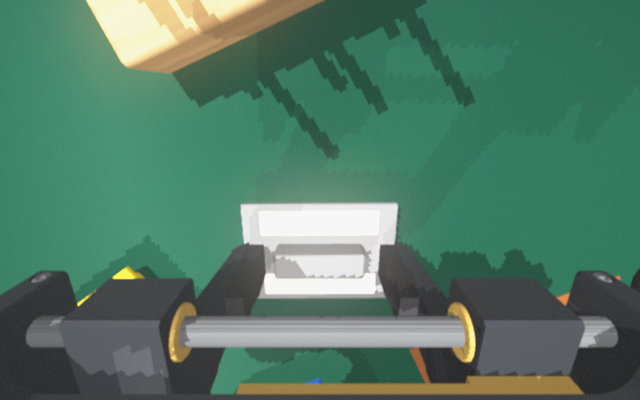

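Emit:
{"api": "servo_tool", "payload": {
  "rows": [0, 0, 0, 0, 0.45, 0, 0, 0, 0, 0.4, 0, 0, 0, 0, 0.3, 0, 0, 0, 0, 0.3, 0, 0, 0, 0, 0.3, 0, 0, 0, 0, 0.3],
  "newtons": 35
}}

```text
time_s: 3.12
eef_pos: [0.5915, 0.3427, 0.0194]
eef_rot: [[0.436, 0.9, 0.001], [0.9, -0.436, 0.0], [0.001, 0.001, -1.0]]
wrist_force: [-0.1, -0.4, 4.3]
gripper_width: 0.0455
grasp_force: 35.0
```

```bash
python3 -c "
from h import *
hover(.502,-.073,.175,73.4)"
```

```text
row [-1.2413  0.286  -0.3897] -0.0771
```

Emit:
{"api": "servo_tool", "payload": {
  "rows": [0, 0, -0.1, 0, 0.3, 0, 0, -0.2, 0, 0.3, -0.05, 0.01, -0.3, 0, 0.3, -0.15, 0.03, -0.39, 0, 0.3, -0.25, 0.06, -0.39, -0.02, 0.3, -0.35, 0.08, -0.39, -0.04, 0.3, -0.45, 0.1, -0.39, -0.06, 0.3, -0.55, 0.13, -0.39, -0.077, 0.3, -0.65, 0.15, -0.39, -0.077, 0.3, -0.75, 0.17, -0.39, -0.077, 0.3, -0.85, 0.2, -0.39, -0.077, 0.3, -0.95, 0.22, -0.39, -0.077, 0.3, -1, 0.23, -0.39, -0.077, 0.3, -1, 0.23, -0.39, -0.077, 0.3]
}}

```text
time_s: 4.28
eef_pos: [0.4986, -0.0616, 0.1747]
eef_rot: [[0.29, 0.957, -0.0], [0.957, -0.29, -0.001], [-0.001, -0.0, -1.0]]
wrist_force: [0.4, 0.4, -0.5]
gripper_width: 0.0455
grasp_force: 35.0
```

```bash
python3 -c "
from h import *
hover(.502,-.073,.175,73.4)"
```

```text
row [-0.2362  0.0174 -0.0006] -0.0024
```

Emit:
{"api": "servo_tool", "payload": {
  "rows": [-0.1, 0.01, 0, -0.002, 0.3, -0.2, 0.017, 0, -0.002, 0.3, -0.236, 0.017, 0, -0.002, 0.3, -0.236, 0.017, 0, -0.002, 0.3, -0.236, 0.017, 0, -0.002, 0.3]
}}

```text
time_s: 4.7
eef_pos: [0.4791, -0.1496, 0.1746]
eef_rot: [[0.283, 0.959, -0.0], [0.959, -0.283, 0.001], [0.0, -0.0, -1.0]]
wrist_force: [0.0, -0.7, -1.0]
gripper_width: 0.0455
grasp_force: 35.0
```

```bash
python3 -c "
from h import *
im,K=lookr('grey',.034)
save(im,'g3.png')"
```

```text
tcp [ 0.4793 -0.1489  0.1746] psi 73.65 t 4.75
grey px (444, 101, 122, 111) world [ 0.6541 -0.1741] [108.2  80.5  -0.8] tool [0.025  0.1748 0.1406]
grey px (273, 62, 101, 78) world [ 0.503  -0.0753] [ 88.1  65.6 -16.5] tool [0.0773 0.002  0.1406]
grey px (424, 0, 216, 98) world [ 0.6767 -0.0833] [175.3  74.7 -16.5] tool [0.1185 0.1709 0.1406]
```

View pics/g3.png

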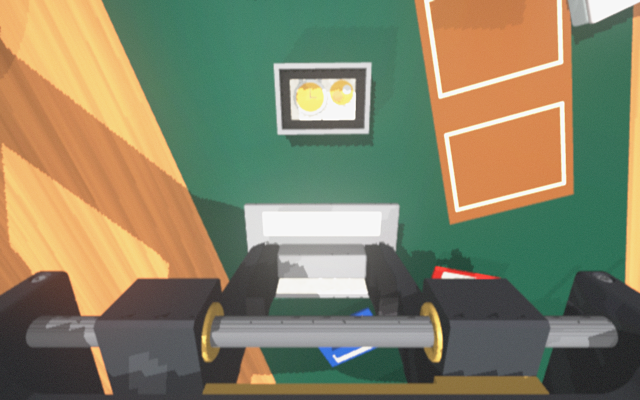

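```bash
cat >> h.py <<'E'
def held(col,dz=.0044):
    "front edge of the held lid's plate, in tool x,y"
    im,K=grab('wrist'); s=sense(); R=s['eef_rot']; m=mask(im,col) ; m[:180]=0; m[238:]=0; m[:,:200]=0; m[:,450:]=0
    c=blobs(m,800,9)[0]; x,y,w,h=cv2.boundingRect(c); cc=c[:,0]
    f=[cc[cc[:,0]==u][:,1].min() for u in range(x+12,x+w-12)]; e=np.polyfit(range(x+12,x+w-12),f,1)
    L=cc[(cc[:,1]>y+4)&(cc[:,1]<y+22)]; vs=range(y+5,y+22)
    l=np.mean([cc[cc[:,1]==v][:,0].min() for v in vs]); r=np.mean([cc[cc[:,1]==v][:,0].max()+1 for v in vs]); vm=np.mean(vs)
    z=s['eef_pos'][2]-dz
    def tool(p): q=plane(p,K,z)[0]; return (R.T@(np.r_[q,z]-s['eef_pos']))[:2]
    a,b=tool((x+12,np.polyval(e,x+12))),tool((x+w-12,np.polyval(e,x+w-12)))
    print('held',(x,y,w,h),'front edge tool',a.round(4),b.round(4),'mid y',((tool((l,vm))+tool((r,vm)))/2)[1].round(4),'width',np.round(np.linalg.norm(tool((l,vm))-tool((r,vm)))*1000,1))
E
python3 -c "
from h import *
held('grey')
im,K=grab('wrist');h=cv2.cvtColor(im,cv2.COLOR_RGB2HSV)
print(h[56:68,320].tolist());print(h[126:144,320].tolist());print(h[100,266:282].tolist());print(h[100,364:380].tolist())"
```

```text
held (243, 202, 157, 36) front edge tool [ 0.0302 -0.035 ] [0.0301 0.0346] mid y -0.0001 width 82.5
[[77, 106, 123], [76, 106, 125], [76, 106, 123], [76, 104, 125], [76, 100, 127], [76, 98, 125], [75, 102, 122], [76, 52, 141], [69, 9, 195], [150, 1, 221], [0, 1, 227], [0, 2, 225]]
[[16, 29, 96], [13, 32, 96], [14, 29, 98], [10, 12, 123], [0, 4, 178], [10, 4, 216], [0, 1, 224], [165, 2, 224], [90, 3, 204], [69, 16, 158], [69, 44, 110], [68, 62, 99], [70, 62, 99], [68, 66, 101], [68, 59, 100], [67, 58, 97], [72, 65, 98], [72, 64, 99]]
[[78, 117, 133], [77, 117, 131], [78, 115, 133], [76, 108, 134], [78, 115, 129], [77, 110, 135], [77, 107, 133], [77, 116, 128], [76, 102, 132], [74, 44, 161], [75, 2, 213], [165, 2, 224], [0, 0, 224], [0, 2, 219], [170, 5, 170], [15, 10, 107]]
[[12, 11, 114], [45, 6, 168], [0, 1, 220], [10, 3, 223], [0, 2, 224], [30, 4, 214], [66, 17, 148], [69, 52, 99], [68, 61, 92], [69, 70, 95], [73, 80, 112], [73, 88, 124], [75, 88, 125], [74, 92, 128], [75, 95, 126], [74, 90, 125]]
```

```bash
sed -i "s/(0,0,70),(180,55,255)/(0,0,145),(180,45,255)/" h.py; python3 -c "
from h import *
lookr('grey',.034);held('grey')"
```

```text
tcp [ 0.4794 -0.1486  0.1747] psi 73.73 t 4.9
grey px (444, 103, 121, 110) world [ 0.6544 -0.1741] [107.1  80.4  -0.9] tool [0.0246 0.1751 0.1407]
grey px (274, 64, 98, 72) world [ 0.5024 -0.0729] [ 85.3  60.4 -16.3] tool [0.0791 0.0008 0.1407]
grey px (424, 0, 216, 100) world [ 0.6769 -0.0826] [175.8  76.4 -16.3] tool [0.1187 0.171  0.1407]
held (244, 203, 156, 35) front edge tool [ 0.0305 -0.0345] [0.0303 0.0345] mid y -0.0001 width 81.8
```

Emit:
{"api": "servo_tool", "payload": {
  "rows": [0.1, 0.002, 0.1, 0, 0.3, 0.195, 0.002, 0.15, 0, 0.3, 0.195, 0.002, 0.2, 0, 0.3, 0.195, 0.002, 0.25, 0, 0.3, 0.195, 0.002, 0.29, 0, 0.3, 0.195, 0.002, 0.297, 0, 0.3, 0.195, 0.002, 0.297, 0, 0.3, 0.195, 0.002, 0.305, 0, 0.3, 0.195, 0.002, 0.312, 0, 0.3, 0.195, 0.002, 0.319, 0, 0.3, 0.195, 0.002, 0.319, 0, 0.3]
}}

```text
time_s: 5.87
eef_pos: [0.5022, -0.0754, 0.0474]
eef_rot: [[0.282, 0.959, 0.001], [0.959, -0.282, -0.0], [0.0, 0.001, -1.0]]
wrist_force: [0.6, 0.7, -0.5]
gripper_width: 0.0457
grasp_force: 35.0
```

```bash
python3 -c "
from h import *
s=sense();print(s['eef_pos'],s['wrist_force'])
look('grey',.034,'g4.png')"
```

```text
[ 0.50219677 -0.07540975  0.04740795] [ 0.62528283  0.74183924 -0.49798123]
tcp [ 0.5021 -0.0754  0.0474] psi 73.62 t 5.9167 F [ 0.2  1.  -0.6] w 0.0459
grey px (244, 180, 156, 118) [ 0.5026 -0.0724] [ 86.9  75.  -16.5]
grey px (212, 321, 222, 26) [ 0.4849 -0.1358] [145.2  20.2 -16.5]
grey px (477, 41, 163, 180) [ 0.639  -0.0504] [80.  74.2 -0.9]
```

View pics/g4.png

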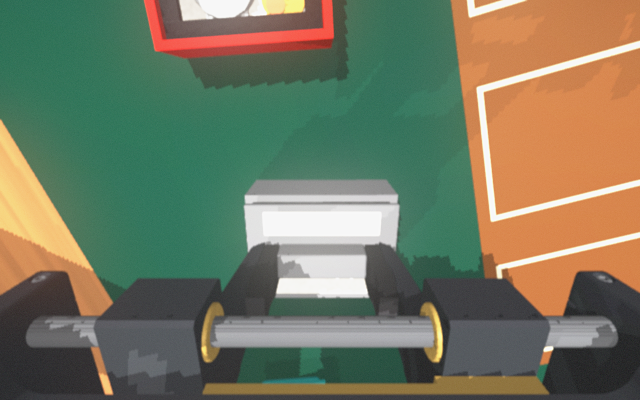

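Emit:
{"api": "servo_tool", "payload": {
  "rows": [0, 0, 0.006, 0, 0.3, 0, 0, 0.012, 0, 0.3, 0, 0, 0.016, 0, 0.3, 0, 0, 0.016, 0, 0.3],
  "newtons": 45
}}

```text
time_s: 6.25
eef_pos: [0.5022, -0.0753, 0.0423]
eef_rot: [[0.282, 0.96, 0.001], [0.96, -0.282, -0.0], [-0.0, 0.001, -1.0]]
wrist_force: [-5.1, 2.2, 16.4]
gripper_width: 0.0452
grasp_force: 45.0
```

```bash
python3 -c "
from h import *
go(.671,-.063,.0422,89)"
```

```text
row [0.1484 0.3962 0.0005] -0.128
```

Emit:
{"api": "servo_tool", "payload": {
  "rows": [0, 0, -0.0035, 0, 0.3, 0.01, 0.02, -0.0035, -0.005, 0.3, 0.025, 0.06, -0.0035, -0.02, 0.3, 0.045, 0.11, -0.0035, -0.04, 0.3, 0.063, 0.16, -0.0035, -0.06, 0.3, 0.08, 0.21, -0.0035, -0.08, 0.3, 0.1, 0.26, -0.0035, -0.1, 0.3, 0.118, 0.31, -0.0035, -0.115, 0.3, 0.135, 0.36, -0.0035, -0.128, 0.3, 0.145, 0.385, -0.0035, -0.128, 0.3, 0.148, 0.396, -0.0035, -0.128, 0.3, 0.148, 0.396, -0.0035, -0.128, 0.3, 0.148, 0.396, -0.0035, -0.128, 0.3]
}}

```text
time_s: 7.33
eef_pos: [0.6707, -0.0632, 0.0424]
eef_rot: [[0.018, 1.0, 0.001], [1.0, -0.018, -0.0], [-0.0, 0.001, -1.0]]
wrist_force: [1.6, -0.2, 2.0]
gripper_width: 0.0451
grasp_force: 45.0
```

```bash
python3 -c "
from h import *
look('grey',.034,'g5.png')"
```

```text
tcp [ 0.6705 -0.0632  0.0424] psi 88.98 t 7.3833 F [1.6 1.3 2.5] w 0.0452
grey px (374, 150, 202, 117) [ 0.7537 -0.0382] [102.   67.3   8.3]
grey px (229, 161, 167, 103) [ 0.6673 -0.0406] [87.5 59.5 -0.6]
grey px (579, 147, 61, 128) [ 0.8366 -0.0446] [72.3 23.2 80.1]
grey px (277, 256, 90, 37) [ 0.6702 -0.0784] [53.1 24.2 -1.1]
```

View pics/g5.png

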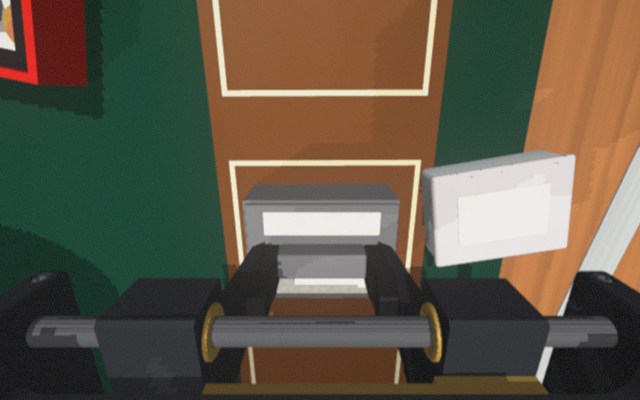

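Emit:
{"api": "servo_tool", "payload": {
  "rows": [0, 0, 0.005, 0, 0.3, 0, 0, 0.005, 0, 0.3, 0, 0, 0, 0, 0.7, 0, 0, 0, 0, 0.7, 0, 0, 0, 0, 0.7, 0, 0, 0, 0, 0.7, 0, 0, -0.1, 0, 0.7, 0, 0, -0.2, 0, 0.7, 0, 0, -0.294, 0, 0.7, 0, 0, -0.294, 0, 0.7]
}}

```text
time_s: 8.22
eef_pos: [0.673, -0.0637, 0.1679]
eef_rot: [[0.018, 1.0, 0.012], [1.0, -0.017, -0.003], [-0.003, 0.012, -1.0]]
wrist_force: [1.0, -0.2, 0.4]
gripper_width: 0.0617
grasp_force: 0.0
```

```bash
python3 -c "
from h import *
hover(.5965,-.3295,.16,61.6)"
```

```text
row [-0.8554 -0.2772  0.0191] 0.2283
```

Emit:
{"api": "servo_tool", "payload": {
  "rows": [-0.07, -0.03, -0.03, 0.02, 0.7, -0.17, -0.06, -0.06, 0.07, 0.7, -0.27, -0.09, -0.08, 0.12, 0.7, -0.37, -0.12, -0.08, 0.17, 0.7, -0.47, -0.15, -0.08, 0.228, 0.7, -0.57, -0.19, -0.08, 0.228, 0.7, -0.67, -0.22, -0.08, 0.228, 0.7, -0.77, -0.25, -0.08, 0.228, 0.7, -0.855, -0.277, -0.08, 0.228, 0.7, -0.855, -0.277, -0.08, 0.228, 0.7, -0.855, -0.277, -0.08, 0.228, 0.7]
}}

```text
time_s: 9.13
eef_pos: [0.5526, -0.4048, 0.1906]
eef_rot: [[0.478, 0.878, -0.001], [0.878, -0.478, 0.001], [0.001, -0.001, -1.0]]
wrist_force: [0.4, -0.0, 0.1]
gripper_width: 0.0619
grasp_force: 0.0
```

```bash
python3 -c "
from h import *
im,K=lookr('red',.015)
lookr('blue',.015,(0,400),300);lookr('turq',.015,(0,400))
save(im,'r1.png')"
```

```text
tcp [ 0.5535 -0.4032  0.1909] psi 61.57 t 9.18
red px (283, 58, 86, 64) world [ 0.5982 -0.3292] [ 83.   59.  -27.8] tool [0.0862 0.0044 0.1759]
tcp [ 0.554  -0.4023  0.1912] psi 61.66 t 9.23
blue px (178, 136, 89, 87) world [ 0.4549 -0.3557] [83.3 58.4 13.5] tool [-0.0061 -0.1092  0.1763]
tcp [ 0.5543 -0.4018  0.1915] psi 61.71 t 9.28
turq px (85, 33, 94, 104) world [ 0.433  -0.2334] [85.2 60.9 79. ] tool [ 0.0907 -0.1866  0.1766]
turq px (35, 230, 81, 64) world [ 0.2425 -0.3571] [82.  56.6  6.6] tool [-0.1085 -0.2957  0.1766]
```

View pics/r1.png

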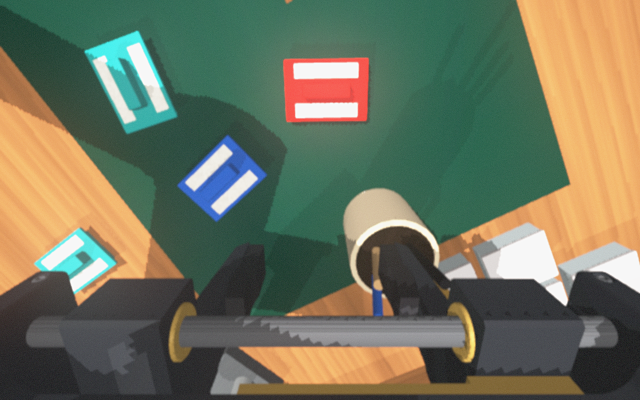

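```bash
python3 -c "
from h import *
lookr('red',.015)
go(.598,-.3292,.0194,62.2)"
```

```text
tcp [ 0.5545 -0.4017  0.1917] psi 61.74 t 9.33
red px (284, 62, 85, 63) world [ 0.5984 -0.3291] [ 83.3  58.5 -28.3] tool [0.0847 0.0043 0.1767]
row [0.2111 0.0101 0.4309] -0.0039
```

Emit:
{"api": "servo_tool", "payload": {
  "rows": [0.1, 0.005, 0, 0, 0.7, 0.2, 0.01, 0.05, -0.002, 0.7, 0.212, 0.011, 0.15, -0.002, 0.7, 0.212, 0.011, 0.25, -0.002, 0.7, 0.212, 0.011, 0.32, -0.002, 0.7, 0.212, 0.011, 0.37, -0.002, 0.7, 0.212, 0.011, 0.4, -0.002, 0.7, 0.212, 0.011, 0.42, -0.002, 0.7, 0.212, 0.011, 0.43, -0.002, 0.7, 0.212, 0.011, 0.43, -0.002, 0.7, 0.212, 0.011, 0.43, -0.002, 0.5, 0.212, 0.011, 0.43, -0.002, 0.4, 0.212, 0.011, 0.43, -0.002, 0.3, 0.212, 0.011, 0.43, -0.002, 0.3, 0.212, 0.011, 0.43, -0.002, 0.3, 0.212, 0.011, 0.43, -0.002, 0.3],
  "newtons": 35
}}

```text
time_s: 10.67
eef_pos: [0.5984, -0.3309, 0.0209]
eef_rot: [[0.472, 0.882, 0.001], [0.882, -0.472, -0.001], [-0.0, 0.002, -1.0]]
wrist_force: [-1.0, 0.9, 6.2]
gripper_width: 0.0455
grasp_force: 35.0
```

```bash
python3 -c "
from h import *
held('red',.0044)
hover(.503,.0665,.178,90-12.8)"
```

```text
held (244, 200, 155, 38) front edge tool [ 0.0315 -0.0344] [0.0315 0.034 ] mid y -0.0001 width 81.6
row [ 0.5597 -0.6221 -0.3941] -0.1277
```

Emit:
{"api": "servo_tool", "payload": {
  "rows": [0, 0, -0.1, 0, 0.3, 0, 0, -0.2, 0, 0.3, 0.03, -0.03, -0.3, 0, 0.3, 0.08, -0.09, -0.39, -0.03, 0.3, 0.15, -0.16, -0.394, -0.06, 0.3, 0.22, -0.24, -0.394, -0.1, 0.3, 0.28, -0.31, -0.394, -0.128, 0.3, 0.35, -0.39, -0.394, -0.128, 0.3, 0.42, -0.46, -0.394, -0.128, 0.3, 0.48, -0.54, -0.394, -0.128, 0.3, 0.54, -0.6, -0.394, -0.128, 0.3, 0.56, -0.622, -0.394, -0.128, 0.3, 0.56, -0.622, -0.394, -0.128, 0.3, 0.56, -0.622, -0.394, -0.128, 0.3, 0.56, -0.622, -0.394, -0.128, 0.3]
}}

```text
time_s: 11.97
eef_pos: [0.4847, -0.0169, 0.1773]
eef_rot: [[0.222, 0.975, 0.0], [0.975, -0.222, -0.0], [-0.0, 0.0, -1.0]]
wrist_force: [-0.1, -0.3, -1.3]
gripper_width: 0.0455
grasp_force: 35.0
```

```bash
python3 -c "
from h import *
im,K=lookr('red',.034);held('red',.006)
h=cv2.cvtColor(im,cv2.COLOR_RGB2HSV)
print(h[54:72,320].tolist());print(h[122:146,320].tolist())
save(im,'r2.png')"
```

```text
tcp [ 0.4846 -0.017   0.1772] psi 77.15 t 12.02
red px (273, 56, 98, 73) world [0.5037 0.0662] [ 85.5  60.9 -12.9] tool [8.550e-02 1.000e-04 1.432e-01]
held (244, 200, 155, 38) front edge tool [ 0.031  -0.0347] [0.0309 0.0344] mid y -0.0001 width 82.4
[[75, 95, 89], [8, 108, 123], [2, 181, 224], [1, 189, 245], [1, 190, 244], [1, 199, 244], [1, 194, 244], [1, 194, 224], [0, 162, 142], [4, 77, 79], [20, 24, 65], [19, 30, 68], [177, 32, 71], [17, 27, 66], [10, 22, 69], [12, 19, 67], [0, 26, 68], [12, 16, 79]]
[[1, 179, 174], [2, 195, 235], [1, 196, 244], [1, 193, 245], [1, 196, 244], [2, 188, 214], [5, 128, 118], [63, 38, 68], [74, 73, 70], [68, 68, 68], [72, 75, 68], [73, 73, 66], [70, 65, 71], [70, 70, 66], [73, 70, 66], [75, 69, 67], [68, 70, 66], [71, 66, 66], [73, 81, 72], [76, 108, 80], [74, 95, 89], [74, 102, 90], [77, 99, 88], [76, 108, 87]]
```

Emit:
{"api": "servo_tool", "payload": {
  "rows": [0.1, 0, 0.1, 0, 0.3, 0.2, 0, 0.15, 0, 0.3, 0.2095, 0, 0.2, 0, 0.3, 0.2095, 0, 0.25, 0, 0.3, 0.2095, 0, 0.29, 0, 0.3, 0.2095, 0, 0.3, 0, 0.3, 0.2095, 0, 0.3, 0, 0.3, 0.2095, 0, 0.307, 0, 0.3, 0.2095, 0, 0.314, 0, 0.3, 0.2095, 0, 0.321, 0, 0.3, 0.2095, 0, 0.321, 0, 0.3]
}}

```text
time_s: 12.98
eef_pos: [0.5027, 0.0658, 0.049]
eef_rot: [[0.221, 0.975, 0.0], [0.975, -0.221, -0.0], [0.0, 0.0, -1.0]]
wrist_force: [0.2, 0.1, -1.3]
gripper_width: 0.0454
grasp_force: 35.0
```

Emit:
{"api": "servo_tool", "payload": {
  "rows": [0, 0, 0.006, 0, 0.3, 0, 0, 0.012, 0, 0.3, 0, 0, 0.016, 0, 0.3, 0, 0, 0.016, 0, 0.3],
  "newtons": 45
}}

```text
time_s: 13.32
eef_pos: [0.5029, 0.0659, 0.0438]
eef_rot: [[0.221, 0.975, 0.001], [0.975, -0.221, -0.0], [-0.0, 0.001, -1.0]]
wrist_force: [-5.6, -1.6, 13.0]
gripper_width: 0.0454
grasp_force: 45.0
```

```bash
python3 -c "
from h import *
go(.673,.0637,.0438,89)"
```

```text
row [8.860e-02 4.159e-01 4.000e-04] -0.098
```

Emit:
{"api": "servo_tool", "payload": {
  "rows": [0, 0, -0.0033, 0, 0.3, 0.004, 0.02, -0.0033, -0.005, 0.3, 0.013, 0.06, -0.0033, -0.015, 0.3, 0.023, 0.11, -0.0033, -0.03, 0.3, 0.034, 0.16, -0.0033, -0.045, 0.3, 0.045, 0.21, -0.0033, -0.06, 0.3, 0.055, 0.26, -0.0033, -0.075, 0.3, 0.066, 0.31, -0.0033, -0.09, 0.3, 0.077, 0.36, -0.0033, -0.098, 0.3, 0.085, 0.4, -0.0033, -0.098, 0.3, 0.0886, 0.416, -0.0033, -0.098, 0.3, 0.0886, 0.416, -0.0033, -0.098, 0.3, 0.0886, 0.416, 0.0015, -0.098, 0.3, 0.0886, 0.416, 0.0015, -0.098, 0.3]
}}

```text
time_s: 14.48
eef_pos: [0.6743, 0.0636, 0.0439]
eef_rot: [[0.017, 1.0, 0.005], [1.0, -0.017, -0.0], [-0.0, 0.005, -1.0]]
wrist_force: [3.7, -0.5, 9.0]
gripper_width: 0.0449
grasp_force: 45.0
```

Emit:
{"api": "servo_tool", "payload": {
  "rows": [0, 0, -0.005, 0, 0.7, 0, 0, -0.005, 0, 0.7, 0, 0, -0.005, 0, 0.7, 0, 0, -0.005, 0, 0.7, 0, 0, -0.1, 0, 0.7, 0, 0, -0.2, 0, 0.7, 0, 0, -0.3, 0, 0.7, 0, 0, -0.3, 0, 0.7]
}}

```text
time_s: 15.15
eef_pos: [0.6753, 0.0637, 0.1706]
eef_rot: [[0.017, 1.0, 0.013], [1.0, -0.017, -0.001], [-0.001, 0.013, -1.0]]
wrist_force: [0.8, 0.4, 0.8]
gripper_width: 0.0615
grasp_force: 0.0
```

```bash
python3 -c "
from h import *
hover(.4549,-.3557,.16,90+13.6)
im,K=grab('scene'); save(im[130:330,90:490],'s2.png',2)
im,K=grab('top')
for n in('red','blue'):
  for c in blobs(mask(im,n),60):
    r=rect(c,K,.034); print(n,r[0].round(4),np.round(r[1:],1))"
```

```text
row [-1.2626 -0.4799  0.0212] -0.1216
blue [ 0.4501 -0.3516] [83.3 62.4 14. ]
blue [-0.0999 -0.9217] [61.9 34.9 89.2]
blue [0.4993 0.2233] [89.6 56.1 -0. ]
```

View pics/s2.png

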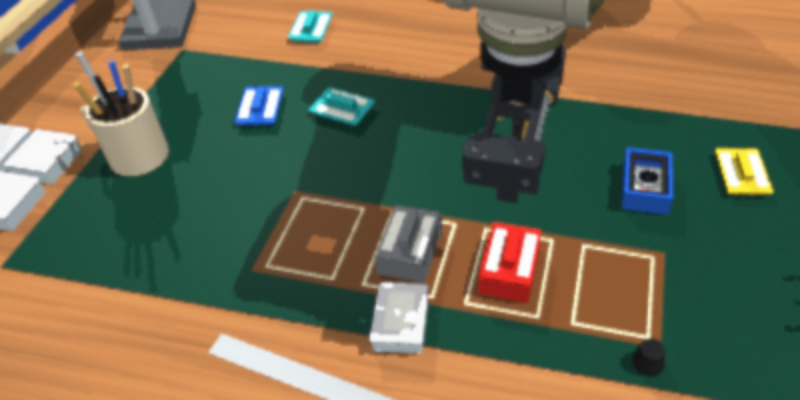

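Emit:
{"api": "servo_tool", "payload": {
  "rows": [-0.1, -0.04, -0.05, 0, 0.7, -0.2, -0.08, -0.05, -0.02, 0.7, -0.3, -0.11, -0.05, -0.05, 0.7, -0.4, -0.15, -0.05, -0.1, 0.7, -0.5, -0.19, -0.05, -0.12, 0.7, -0.6, -0.23, -0.05, -0.12, 0.7, -0.7, -0.27, -0.05, -0.12, 0.7, -0.8, -0.3, -0.05, -0.12, 0.7, -0.9, -0.34, -0.05, -0.12, 0.7, -0.95, -0.36, -0.05, -0.12, 0.7, -0.95, -0.36, -0.05, -0.12, 0.7]
}}

```text
time_s: 16.17
eef_pos: [0.519, -0.3186, 0.1797]
eef_rot: [[-0.226, 0.974, -0.003], [0.974, 0.226, 0.001], [0.002, -0.003, -1.0]]
wrist_force: [0.8, -0.2, -0.2]
gripper_width: 0.0617
grasp_force: 0.0
```

```bash
python3 -c "
from h import *
hover(.4549,-.3557,.18,90+13.6)"
```

```text
row [-0.2658 -0.175  -0.0007] -0.0045
```

Emit:
{"api": "servo_tool", "payload": {
  "rows": [-0.09, -0.06, 0, 0, 0.7, -0.18, -0.12, 0, -0.0045, 0.7, -0.266, -0.175, 0, -0.0045, 0.7, -0.266, -0.175, 0, -0.0045, 0.7, -0.266, -0.175, 0, -0.0045, 0.7, -0.266, -0.175, 0, -0.0045, 0.7]
}}

```text
time_s: 16.67
eef_pos: [0.4788, -0.4322, 0.1805]
eef_rot: [[-0.241, 0.971, -0.001], [0.971, 0.241, 0.002], [0.003, -0.001, -1.0]]
wrist_force: [0.7, 0.6, -0.3]
gripper_width: 0.0615
grasp_force: 0.0
```

```bash
python3 -c "
from h import *
im,K=lookr('blue',.015,(0,250))
save(im[0:260,60:500],'b1.png',1.8)"
```

```text
tcp [ 0.4792 -0.4317  0.181 ] psi 104.0 t 16.72
blue px (273, 67, 88, 64) world [ 0.4545 -0.3556] [82.4 58.3 13.4] tool [ 0.0795 -0.0055  0.1661]
```

View pics/b1.png

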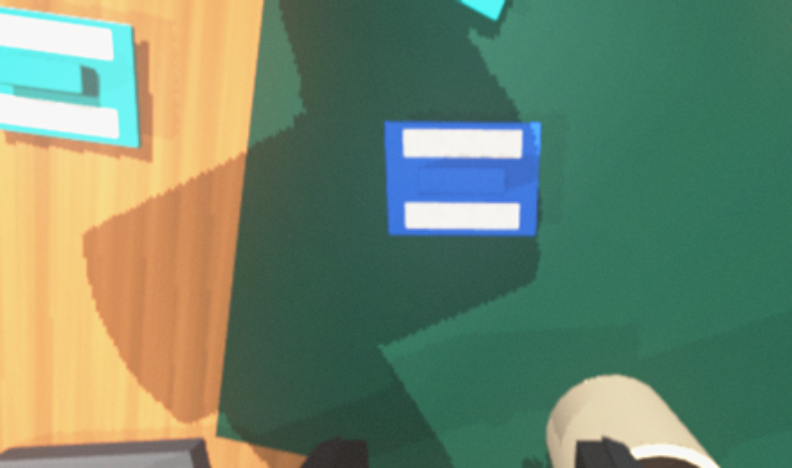

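```bash
python3 -c "
from h import *
lookr('blue',.015,(0,250));go(.4545,-.3556,.0194,103.4)"
```

```text
tcp [ 0.4794 -0.4317  0.1814] psi 104.03 t 16.77
blue px (273, 67, 87, 65) world [ 0.4544 -0.3558] [82.3 58.4 13.3] tool [ 0.0795 -0.0057  0.1665]
row [ 0.199  -0.0141  0.4053] 0.0053
```

Emit:
{"api": "servo_tool", "payload": {
  "rows": [0.1, -0.007, 0, 0, 0.7, 0.19, -0.014, 0.05, 0.005, 0.7, 0.199, -0.014, 0.15, 0.005, 0.7, 0.199, -0.014, 0.25, 0.005, 0.7, 0.199, -0.014, 0.32, 0.005, 0.7, 0.199, -0.014, 0.36, 0.005, 0.7, 0.199, -0.014, 0.385, 0.005, 0.7, 0.199, -0.014, 0.402, 0.005, 0.7, 0.199, -0.014, 0.402, 0.005, 0.7, 0.199, -0.014, 0.402, 0.005, 0.5, 0.199, -0.014, 0.402, 0.005, 0.4, 0.199, -0.014, 0.402, 0.005, 0.3, 0.199, -0.014, 0.402, 0.005, 0.3, 0.199, -0.014, 0.402, 0.005, 0.3, 0.199, -0.014, 0.402, 0.005, 0.3],
  "newtons": 35
}}

```text
time_s: 18.02
eef_pos: [0.4545, -0.3578, 0.0222]
eef_rot: [[-0.231, 0.973, 0.001], [0.973, 0.231, -0.001], [-0.002, 0.001, -1.0]]
wrist_force: [0.7, 0.9, 5.9]
gripper_width: 0.0449
grasp_force: 35.0
```

```bash
python3 -c "
from h import *
held('blue',.006)
hover(.5,.221,.178,90)"
```

```text
held (245, 199, 154, 39) front edge tool [ 0.0323 -0.0342] [0.0322 0.0342] mid y -0.0002 width 81.2
row [ 1.1754  0.3959 -0.391 ] 0.1111
```

Emit:
{"api": "servo_tool", "payload": {
  "rows": [0, 0, -0.1, 0, 0.3, 0, 0, -0.2, 0, 0.3, 0.03, 0.01, -0.3, 0, 0.3, 0.09, 0.03, -0.39, 0.03, 0.3, 0.18, 0.06, -0.391, 0.06, 0.3, 0.27, 0.09, -0.391, 0.1, 0.3, 0.36, 0.12, -0.391, 0.111, 0.3, 0.45, 0.15, -0.391, 0.111, 0.3, 0.54, 0.18, -0.391, 0.111, 0.3, 0.63, 0.21, -0.391, 0.111, 0.3, 0.72, 0.24, -0.391, 0.111, 0.3, 0.81, 0.27, -0.391, 0.111, 0.3, 0.9, 0.3, -0.391, 0.111, 0.3, 0.95, 0.32, -0.391, 0.111, 0.3, 0.95, 0.32, -0.391, 0.111, 0.3]
}}

```text
time_s: 19.32
eef_pos: [0.4908, 0.0453, 0.1777]
eef_rot: [[-0.004, 1.0, 0.0], [1.0, 0.004, 0.001], [0.001, 0.0, -1.0]]
wrist_force: [-0.2, 0.1, -1.2]
gripper_width: 0.0451
grasp_force: 35.0
```

```bash
python3 -c "
from h import *
hover(.5,.221,.178,90)"
```

```text
row [ 0.2277  0.024  -0.0006] 0.0021
```

Emit:
{"api": "servo_tool", "payload": {
  "rows": [0.08, 0.01, 0, 0, 0.3, 0.16, 0.02, 0, 0.002, 0.3, 0.228, 0.024, 0, 0.002, 0.3, 0.228, 0.024, 0, 0.002, 0.3, 0.228, 0.024, 0, 0.002, 0.3, 0.228, 0.024, 0, 0.002, 0.3, 0.228, 0.024, 0, 0.002, 0.3]
}}

```text
time_s: 19.9
eef_pos: [0.5006, 0.1318, 0.1776]
eef_rot: [[0.005, 1.0, -0.0], [1.0, -0.005, -0.0], [-0.0, -0.0, -1.0]]
wrist_force: [-0.1, 0.5, -0.1]
gripper_width: 0.0452
grasp_force: 35.0
```

```bash
python3 -c "
from h import *
lookr('blue',.034,(0,200),500);lookr('blue',.034,(0,200),500);held('blue',.006)
im,K=grab('wrist');h=cv2.cvtColor(im,cv2.COLOR_RGB2HSV); save(im,'b2.png')
print(h[48:72,320].tolist());print(h[120:146,320].tolist())"
```

```text
tcp [0.5006 0.1319 0.1776] psi 89.68 t 19.95
blue px (275, 52, 98, 75) world [0.503  0.2194] [85.  61.6  1.4] tool [0.0875 0.0019 0.1435]
tcp [0.5006 0.132  0.1776] psi 89.69 t 20.0
blue px (275, 52, 98, 75) world [0.5029 0.2194] [85.1 61.6  1.4] tool [0.0874 0.0018 0.1436]
held (245, 199, 154, 39) front edge tool [ 0.0321 -0.0342] [0.032  0.0342] mid y -0.0001 width 81.4
[[82, 111, 124], [81, 112, 123], [81, 108, 127], [81, 112, 125], [81, 108, 125], [102, 146, 173], [106, 169, 250], [104, 162, 249], [103, 158, 247], [103, 160, 248], [104, 163, 249], [109, 177, 248], [112, 155, 163], [120, 54, 90], [128, 23, 87], [129, 27, 94], [133, 24, 95], [124, 19, 92], [120, 19, 95], [124, 19, 94], [130, 24, 95], [130, 23, 99], [126, 10, 127], [135, 3, 176]]
[[112, 155, 207], [107, 168, 251], [104, 165, 248], [103, 162, 248], [104, 165, 249], [107, 170, 250], [107, 154, 185], [93, 87, 103], [80, 76, 94], [80, 76, 94], [81, 87, 94], [81, 78, 95], [82, 81, 95], [82, 75, 92], [81, 84, 94], [81, 84, 94], [81, 87, 94], [83, 88, 93], [81, 90, 94], [81, 85, 99], [80, 102, 113], [80, 111, 126], [80, 108, 130], [79, 107, 129], [80, 107, 133], [79, 110, 127]]
```

View pics/b2.png

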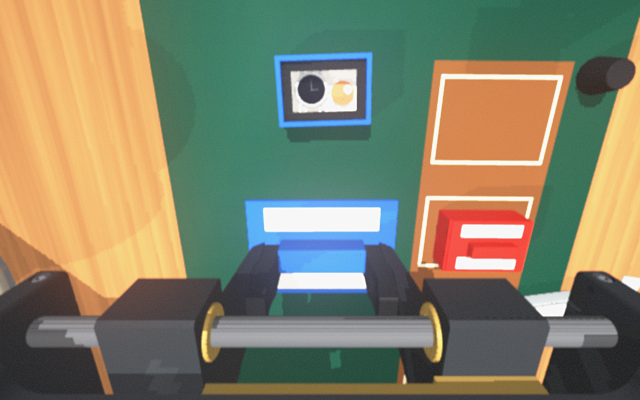

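```bash
sed -i "s/((106,130,40)/((99,130,40)/" h.py; python3 -c "
from h import *
lookr('blue',.034,(0,190),500)"
```

```text
tcp [0.5006 0.1325 0.1776] psi 89.72 t 20.15
blue px (274, 52, 99, 77) world [0.5029 0.2195] [85.7 62.2  1.4] tool [0.087  0.0019 0.1436]
```

Emit:
{"api": "servo_tool", "payload": {
  "rows": [0.1, 0.002, 0.1, -0.007, 0.3, 0.2, 0.005, 0.15, -0.014, 0.3, 0.211, 0.005, 0.2, -0.014, 0.3, 0.211, 0.005, 0.25, -0.014, 0.3, 0.211, 0.005, 0.28, -0.014, 0.3, 0.211, 0.005, 0.295, -0.014, 0.3, 0.211, 0.005, 0.297, -0.014, 0.3, 0.211, 0.005, 0.304, -0.014, 0.3, 0.211, 0.005, 0.311, -0.014, 0.3, 0.211, 0.005, 0.3185, -0.014, 0.3, 0.211, 0.005, 0.3185, -0.014, 0.3]
}}

```text
time_s: 21.07
eef_pos: [0.5032, 0.2173, 0.0503]
eef_rot: [[-0.025, 1.0, 0.001], [1.0, 0.025, 0.0], [0.0, 0.001, -1.0]]
wrist_force: [0.9, 0.8, -0.0]
gripper_width: 0.0456
grasp_force: 35.0
```

Emit:
{"api": "servo_tool", "payload": {
  "rows": [0, 0, 0.006, 0, 0.3, 0, 0, 0.012, 0, 0.3, 0, 0, 0.016, 0, 0.3, 0, 0, 0.016, 0, 0.3],
  "newtons": 45
}}

```text
time_s: 21.4
eef_pos: [0.5033, 0.2174, 0.0452]
eef_rot: [[-0.025, 1.0, 0.001], [1.0, 0.025, 0.0], [0.0, 0.001, -1.0]]
wrist_force: [-3.6, -1.3, 12.0]
gripper_width: 0.0451
grasp_force: 45.0
```

```bash
python3 -c "
from h import *
go(.6743,.1865,.045,89.5)"
```

```text
row [-0.0882  0.4254  0.001 ] 0.0163
```

Emit:
{"api": "servo_tool", "payload": {
  "rows": [0, 0, -0.0033, 0, 0.3, -0.004, 0.02, -0.0033, 0, 0.3, -0.013, 0.06, -0.0033, 0.005, 0.3, -0.023, 0.11, -0.0033, 0.008, 0.3, -0.034, 0.16, -0.0033, 0.012, 0.3, -0.045, 0.21, -0.0033, 0.016, 0.3, -0.055, 0.26, -0.0033, 0.016, 0.3, -0.066, 0.31, -0.0033, 0.016, 0.3, -0.076, 0.36, -0.0033, 0.016, 0.3, -0.085, 0.405, -0.0033, 0.016, 0.3, -0.088, 0.425, -0.0033, 0.016, 0.3, -0.088, 0.425, -0.0033, 0.016, 0.3, -0.088, 0.425, 0.0015, 0.016, 0.3, -0.088, 0.425, 0.0015, 0.016, 0.3]
}}

```text
time_s: 22.57
eef_pos: [0.6756, 0.1859, 0.0453]
eef_rot: [[0.009, 1.0, 0.006], [1.0, -0.009, -0.0], [-0.0, 0.006, -1.0]]
wrist_force: [3.7, -2.5, 9.4]
gripper_width: 0.0452
grasp_force: 45.0
```

Emit:
{"api": "servo_tool", "payload": {
  "rows": [0, 0, -0.005, 0, 0.7, 0, 0, -0.005, 0, 0.7, 0, 0, -0.005, 0, 0.7, 0, 0, -0.005, 0, 0.7, 0, 0, -0.1, 0, 0.7, 0, 0, -0.2, 0, 0.7, -0.1, 0, -0.3, 0, 0.7, -0.2, 0, -0.4, 0, 0.7, -0.3, -0.05, -0.5, 0, 0.7, -0.4, -0.1, -0.5, 0, 0.7, -0.5, -0.15, -0.5, 0, 0.7, -0.5, -0.2, -0.5, 0, 0.7, -0.5, -0.2, -0.5, 0, 0.7]
}}

```text
time_s: 23.65
eef_pos: [0.5898, -0.016, 0.244]
eef_rot: [[0.011, 1.0, -0.0], [1.0, -0.011, -0.001], [-0.001, -0.0, -1.0]]
wrist_force: [1.0, -0.4, 0.5]
gripper_width: 0.0621
grasp_force: 0.0
```

```bash
python3 -c "
from h import *
im,K=grab('wrist'); print(sense()['eef_pos'],sense()['wrist_force']); save(im,'f1.png')"
```

```text
[ 0.58969906 -0.01619622  0.24436673] [-0.79211988 -0.73344954  1.16121721]
```

View pics/f1.png

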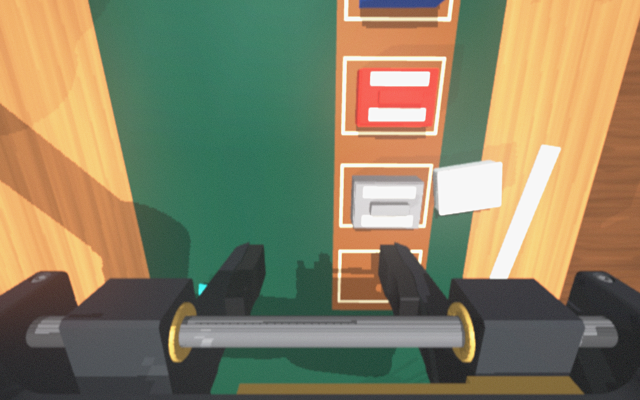

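```bash
cat >> h.py <<'E'
def bays():
    im,K=grab('wrist'); h=cv2.cvtColor(im,cv2.COLOR_RGB2HSV); s=sense()
    print('tcp',s['eef_pos'].round(4))
    m=cv2.inRange(h,(10,5,180),(35,110,255)); m[265:]=0
    for c in blobs(m,2000,3):
        r=rect(c,K,.002); 
        if 90<r[1]<140: print('bay',cv2.boundingRect(c),r[0].round(4),np.round(r[1:],1))
    for n in('red','blue','grey'):
        mm=mask(im,n); mm[265:]=0
        for c in blobs(mm,1200,9):
            r=rect(c,K,.038); 
            if 70<r[1]<100: print(n,cv2.boundingRect(c),r[0].round(4),np.round(r[1:],1))
E
python3 -c "
from h import *
bays(); hover(.672,0,.2,89.5);hover(.672,.128,.2,89.5)"
```

```text
tcp [ 0.5911 -0.0145  0.2439]
bay (341, 56, 105, 80) [0.6747 0.0641] [120.9  90.3  -0.7]
red (355, 67, 84, 61) [0.6716 0.0635] [87.9 62.4 -0.7]
row [-0.1731  0.2023  0.11  ] -0.0011
row [0.1469 0.1988 0.1099] -0.0011
```

Emit:
{"api": "servo_tool", "payload": {
  "rows": [-0.08, 0.1, 0, 0, 0.7, -0.17, 0.2, 0, 0, 0.7, -0.25, 0.2, 0, 0, 0.7, -0.3, 0.2, 0, 0, 0.7, -0.3, 0.2, 0, 0, 0.7, -0.3, 0.2, 0, 0, 0.7]
}}

```text
time_s: 24.25
eef_pos: [0.6716, -0.1335, 0.2416]
eef_rot: [[0.009, 1.0, -0.001], [1.0, -0.009, 0.001], [0.001, -0.002, -1.0]]
wrist_force: [-0.2, 0.9, 0.4]
gripper_width: 0.062
grasp_force: 0.0
```

```bash
python3 -c "
from h import *
bays(); im,K=grab('wrist'); save(im[:270,150:500],'f2.png',2.2)"
```

```text
tcp [ 0.6714 -0.1324  0.2422]
bay (271, 65, 107, 79) [ 0.6743 -0.0615] [124.1  90.   -0.6]
bay (276, 170, 93, 64) [ 0.6708 -0.1858] [121.   89.3  -0.5]
red (280, 0, 85, 17) [0.6732 0.0327] [83.8 13.9 -0.6]
```

Emit:
{"api": "servo_tool", "payload": {
  "rows": [0.1, 0, 0, 0, 0.7, 0.2, 0, 0, 0, 0.7, 0.3, 0, 0, 0, 0.7, 0.4, 0, 0, 0, 0.7, 0.5, 0, 0, 0, 0.7, 0.5, 0, 0, 0, 0.7, 0.5, 0, 0, 0, 0.7]
}}

```text
time_s: 24.93
eef_pos: [0.6722, 0.0702, 0.2435]
eef_rot: [[0.003, 1.0, 0.0], [1.0, -0.003, 0.0], [0.0, 0.0, -1.0]]
wrist_force: [0.4, -0.6, -0.5]
gripper_width: 0.0616
grasp_force: 0.0
```

```bash
python3 -c "
from h import *
bays(); im,K=grab('wrist'); save(im[:270,150:500],'f3.png',2.2)"
```

```text
tcp [0.6724 0.0681 0.2433]
bay (272, 18, 108, 87) [0.6761 0.1899] [121.1  91.3  -0.8]
bay (276, 132, 97, 70) [0.6744 0.0645] [121.   91.4  -0.8]
red (287, 145, 73, 54) [0.6737 0.0678] [84.4 64.1 -0.2]
blue (284, 31, 80, 60) [0.6747 0.1877] [81.7 56.9 -0.2]
```

View pics/f2.png

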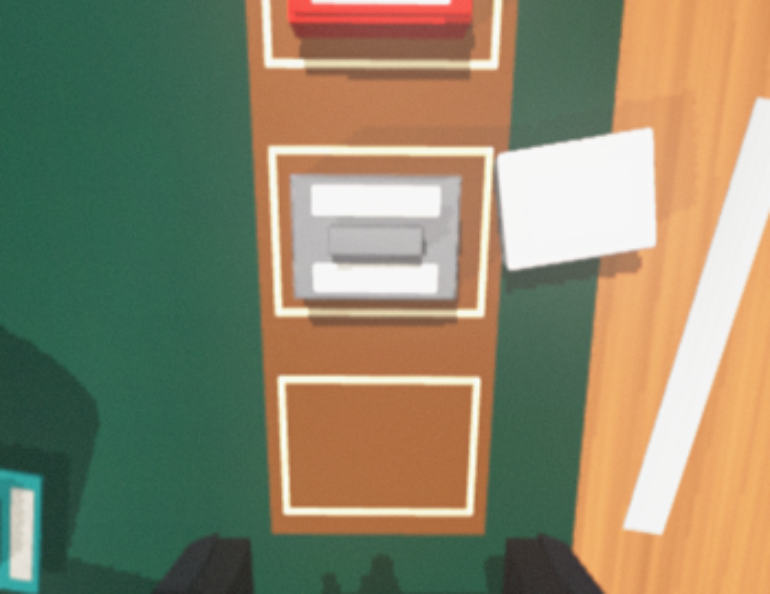

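```bash
python3 -c "
from h import *
print(job_done())"
```

```text
the job is handed in; nothing more can be done
None
```

The job is handed in: the grey, red and blue boxes (there was no yellow one) each have their own-colour lid pressed home and stand in a bay within about 5 mm of its centre, though I judged the lids home by press force and tool height, without a final height check in the images, and the judge's verdict was not shown.

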